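# Push the pan past its spring stop

## Task

The square steel pan of lemons stands on its slide, held back by the yellow spring stop in front of it. Press the red pedal down with the fingertips and keep it down while you push the pan along over the stop, then push the pan fully home against the blue end wall so that the stop springs up again behind it. Only push the pan, never lift or tip it, and leave the mill, the ramekin and the bowl where they are.

Things in the scene. Friction and masses are not known exactly. Their poses are not given: they have to be found in the camera images.
- dock: pan slide fixed to the counter, base 390 x 150 mm. Origin at counter height on its centre line, z up, x = pushing direction from the open end (x -250 mm) to the blue end wall (56 mm high, face at x +125). White runners, tops 30 mm up, at y -57 to -37 and +37 to +57 mm; dark side guides, inner faces at y -62 and +62 mm, 42 mm high.
- pedal (a joint): how far the red pedal with the yellow stop is pressed straight down, m: 0 up, 0.016 fully down. A soft spring (1.5 N up, 3 N down) lifts it when let go. Beyond 0.009 the stop is clear of the pan. Can be pressed anywhere along the tread, and a fingertip can slide along it. Once the pan's front is over the stop, the pan itself keeps it down until its rear has passed.
- tread (a point): point on the top of the pedal's ribbed red tread, on its centre line, at x -200 mm of the slide; 27 mm above the counter when up, 11 mm when down. The tread is 40 mm wide, level, and runs from x -240 to -12 mm of the slide between the runners, beneath the pan and out behind it.
- stop_top (a point): centre of the top of the yellow stop, at x -6 mm of the slide, y 0; 39 mm above the counter when up (9 mm above the runners). The stop is 12 mm long (x -12 to 0 mm), 40 mm wide, one rigid piece with the red pedal, and moves with it.
- pan: loose open square steel pan with lemons fixed in it, 120 x 120 mm, 38 mm high, flat upright walls, 0.8 kg. Origin at the centre of its underside, 30 mm above the counter; axes as the slide's; 2 mm play each side. Starts with its front 12 to 50 mm short of the stop. Home: front at the blue wall, origin at x +65 mm of the slide, rear 5 mm past the stop.
- mill: loose dark wooden pepper mill, 52 mm across, 110 mm tall, origin under its centre; to be left alone
- ramekin: loose white ceramic cup, 68 mm across, 45 mm tall, origin under its centre; to be left alone
- bowl: loose blue ceramic bowl, 100 mm across, 50 mm tall, origin under its centre; to be left alone

How it is judged (in metres and radians):
On the way, in this order (a step that is already met when the one before it is completed fails the run):
1. the pedal is pressed down by the fingers while the pan is still short of the stop (value of joint pedal above 0.009 m and contact force between the fingers and dock above 0.3 N and x of pan in the frame of dock below -0.072 m), for 0.1 s.
2. the pan's front has been pushed over the held-down stop (value of joint pedal above 0.008 m and x of pan in the frame of dock above -0.066 m), for 0.05 s.
At the end, for the whole second after the job is handed in: the pan stands level on the runners at the blue wall (within 5 mm), the stop has sprung up behind it (pedal within 3 mm of the top), the pan is at rest, and mill, ramekin and bowl are within 20 mm of where they were (x of pan in the frame of dock between 0.06 and 0.068 m and y of pan in the frame of dock between -0.005 and 0.005 m and z of pan in the frame of dock below 0.033 m and angle between pan's own z axis and vertical below 0.04 rad and value of joint pedal below 0.003 m and linear speed of pan below 0.01 m/s and distance of each of mill, ramekin, bowl from where it was at the start of the episode below 0.02 m); the robot touches nothing.
It fails at once if the pan is lifted (more than 8 mm off the runners) (z of pan in the frame of dock above 0.038 m).
It fails at once if the pan is tipped (more than about 10 degrees) (angle between pan's own z axis and vertical above 0.17 rad).
It fails at once if the mill is moved more than 20 mm (distance of mill from where it was at the start of the episode above 0.02 m).
It fails at once if the ramekin is moved more than 20 mm (distance of ramekin from where it was at the start of the episode above 0.02 m).
It fails at once if the bowl is moved more than 20 mm (distance of bowl from where it was at the start of the episode above 0.02 m).
It also fails if it takes over 48 s, if anything falls off the work surface, if the arm or the gripper's body presses on something with over 40 N, if the wrist force passes 120 N, or if a joint passes its speed limit or range.

## Robot

A 6-joint arm with a two-finger parallel gripper is mounted at the origin on the work surface. World frame = base frame: x ahead of the robot, y to its left, z up, the work surface at z = 0. Lengths are in mm, angles in degrees, forces in N, time in s.
With the tool pointing down it reaches from about 300 to 850 mm from the base axis. Payload 4.2 kg.
Tool frame: the origin (TCP) lies at the centre of the arm's flange, where the gripper is bolted on; the fingertips stand 191 mm ahead of it and the grasp point (between the pads) lies 172 mm ahead of it; z points along the fingers, y is the direction in which the jaws open and shut (so a half turn about z gives the same grasp; the last joint's range is limited). The gripper opens to 91 mm and grips with 3 to 60 N. Pads are 32 mm wide; open, the fingers measure 118 mm over their backs; the gripper's body (76 mm by 178 mm) begins 60 mm behind the grasp point.
Start: joints at [63.083, 18.312, 89.639, -0, 72.044, -1.146], TCP at [249.998, 517.807, 404.776] pointing down, gripper open.
Joint ranges: [-177.97, 177.97], [-48.28, 115.42], [12.27, 149.76], [-77.06, 257.06], [2.81, 150.46], [-146.56, 146.56]. Speed limits (degrees/s): [147.25, 147.25, 180, 180, 180, 180].

## Interface

Orientations are given as [roll, pitch, yaw] about the fixed x, y, z axes, in that order (R = Rz(yaw) Ry(pitch) Rx(roll)).
In Python, from workcell import status, vision, ticket gives the robot as it stands.
- The arm moves only by the shell command python3 -m jog 'ROWS' [FORCE]. ROWS is JSON, a list of rows, each a list of 7 numbers: the finger opening in m, from 0 to 0.0912, then the shift along the tool's x, y, z in m, then the turn, a rotation vector about the tool's x, y, z in rad. A call has 1 to 12 rows; each row shifts and turns the commanded pose from where the row before left it, along the tool's axes as they then stand; what a row does not reach is not made up. A row lasts 1/8 s, in which the tool goes at most 62.5 mm and 10.7 degrees, less where a joint would pass 70% of its speed; a pose out of reach is approached as far as the arm can. A call with a gripper value outside its range is refused whole. The fingers move at their own pace and stop on an object; FORCE is the grip in N (left out, the last holds). Time passes only in rows, so rows that do not move let the fingers close. It gives the time, the measured TCP pose, the force and the opening at its end, in the units of the state.
- status.state(): the state, without advancing time (a new reading comes with each control period).
- vision.grab_frame(name): name is "scene" or "top"; returns a dict with "color" (384x512x3 uint8, blue, green, red), "depth" (384x512 float32, mm along the optical axis (not along the pixel's ray), 0 where there is no reading), "fov_y" (degrees; the focal length in pixels is half the picture's height over the tangent of half this angle, whatever the lens; pixels are square), "cx", "cy" (the principal point, pixels), "pose" (4x4, takes a point from camera to world coordinates). Camera axes: x right, y down, z forward; pixel columns grow to the right and rows downward; lengths in mm; the calibration is good to about 2 mm. A picture is of the moment at which its call begins.
- ticket.job_done(): hands the job in, once; it reports no verdict.
Trained networks look in the newest picture that a camera, given by its name, has taken for a name from the list of things; names that differ only in an ending like _2 or _b are one class to them, and where a whole thing is asked for, a point or a joint stands for the part that bears it (a point fixed in the world has none). Each returns a list of dicts, best first, with "p" (0 to 1); they miss things now and then, are a little off and sometimes report something else, mostly with a low value. They report only what shows in the picture. A call takes as long as a camera call.
- vision.find_in(camera, label): "location" ([x, y, z] in mm, in world coordinates, good to about 4 mm: the middle of the surface that is visible of it).
- vision.silhouettes(camera, label): "pixels" (384x512 bool, what is visible of it).
The state is a dict: "time_s": time; "qpos": joint angles; "qvel": joint speeds; "effort": joint torques, N m; "ee_pos": TCP position; "ee_rot": TCP orientation; "force": force on the tool from outside, world axes, zero at the start; "torque": the same for the moment, N m; "gripper_width": finger opening in mm.
Only numpy, scipy, OpenCV 4.12 (cv2) and the standard library are available. Lean on these libraries where they do the work, as an engineer would, in place of code of your own. Each camera call takes 0.05 s, during which the arm holds its last target.

## Working session

There is one attempt and no reset: what is moved stays moved. The work goes in short steps, Python scripts to look and compute and a shell command to move; the robot and the scene stay as the last step left them, time stands still between calls to the robot, and variables do not carry over. Pictures are saved under pics/ and viewed, and the job is handed in when it is done.

```bash
ls; mkdir -p pics
python3 - <<'E'
from workcell import status, vision
import cv2,numpy as np
s=status.state()
for k,v in s.items(): print(k,np.round(v,3))
for c in("scene","top"):
    f=vision.grab_frame(c); cv2.imwrite(f"pics/{c}0.png",f["color"])
    print(c,f["fov_y"],f["cx"],f["cy"]);print(np.round(f["pose"],3))
    for n in("dock","tread","stop_top","pan","mill","ramekin","bowl"):
        print(n,[(round(d["p"],2),np.round(d["location"])) for d in vision.find_in(c,n)][:2])
E
```

```text
pics
time_s 0.0
qpos [63.083 18.352 89.706 -0.    72.044 -1.146]
qvel [ 0.065 -0.019 -0.047 -0.025  0.038 -0.019]
effort [-3.0000e-03 -4.1247e+01 -2.3197e+01  7.2000e-02  4.6000e-02 -0.0000e+00]
ee_pos [249.925 517.666 403.916]
ee_rot [-1.79898e+02 -2.00000e-03  1.54229e+02]
force [0.094 0.551 0.905]
torque [-0.025 -0.01   0.034]
gripper_width 91.024
scene 53.16755411349903 255.73897390129 186.29133049676705
[[ 8.61000e-01  4.39000e-01 -2.57000e-01  8.39787e+02]
 [ 5.09000e-01 -7.28000e-01  4.60000e-01 -3.93577e+02]
 [ 1.50000e-02 -5.27000e-01 -8.50000e-01  8.35012e+02]
 [ 0.00000e+00  0.00000e+00  0.00000e+00  1.00000e+00]]
dock [(0.96, array([495.,  16.,  35.])), (0.22, array([662., 117.,  24.]))]
tread [(0.67, array([662., 117.,  23.])), (0.63, array([ 448., -108.,   24.]))]
stop_top [(0.17, array([ 448., -111.,   24.]))]
pan [(0.59, array([480., -16.,  64.]))]
mill [(0.79, array([585., 249.,  68.]))]
ramekin [(0.56, array([659., 115.,  25.]))]
bowl [(0.86, array([618., -41.,  22.]))]
top 49.97774579020755 260.0672421326851 184.81395883534682
[[-8.00000e-03 -9.99000e-01  5.00000e-02  5.59311e+02]
 [-9.99000e-01  6.00000e-03 -4.30000e-02  4.65130e+01]
 [ 4.20000e-02 -5.00000e-02 -9.98000e-01  9.32003e+02]
 [ 0.00000e+00  0.00000e+00  0.00000e+00  1.00000e+00]]
dock [(0.75, array([495.,  74.,  31.]))]
tread [(0.77, array([ 450., -102.,   27.]))]
stop_top [(0.89, array([446., -98.,  29.]))]
pan [(0.73, array([474.,  -8.,  68.]))]
mill [(0.71, array([584., 250.,  96.]))]
ramekin [(0.58, array([661., 114.,   8.]))]
bowl [(0.86, array([625., -53.,  23.]))]
```

View pics/scene0.png

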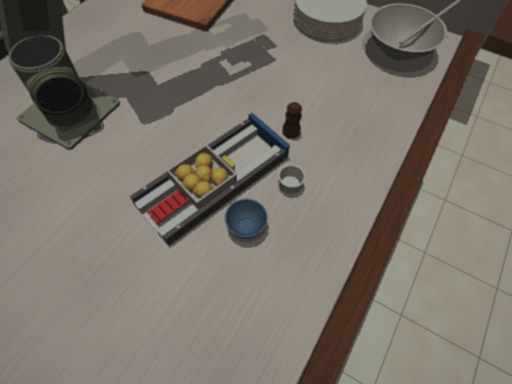

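View pics/top0.png

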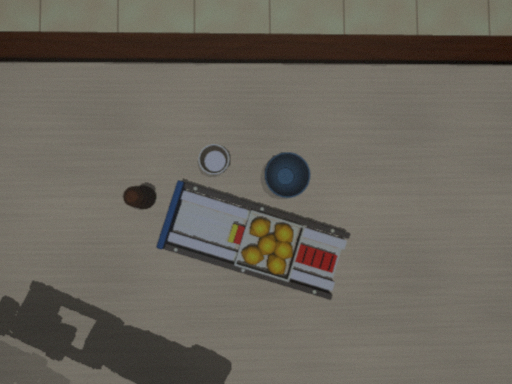

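```bash
cat > h.py <<'E'
import numpy as np,cv2
from workcell import vision
def cloud(c):
    f=vision.grab_frame(c); d=f["depth"]; h,w=d.shape
    fl=h/2/np.tan(np.radians(f["fov_y"]/2))
    u,v=np.meshgrid(np.arange(w),np.arange(h))
    P=np.stack([(u-f["cx"])/fl*d,(v-f["cy"])/fl*d,d],-1)@f["pose"][:3,:3].T+f["pose"][:3,3]
    P[d==0]=np.nan
    return f,P,cv2.cvtColor(f["color"],cv2.COLOR_BGR2HSV)
E
python3 - <<'E'
from h import *
for c in("top","scene"):
    f,P,H=cloud(c); ok=~np.isnan(P[...,0])&(P[...,0]>350)&(P[...,0]<640)&(P[...,1]>-200)&(P[...,1]<250)
    h,s,v=[H[...,i].astype(int) for i in range(3)]
    rng={"blue":(h>105)&(h<125)&(s>150),"red":((h<6)|(h>174))&(s>180)&(v>60),"white":(s<45)&(v>140)}
    print(c,"counter z",np.nanmedian(P[...,2][ok&(P[...,2]<15)]))
    for n,m in rng.items():
        m=ok&m&(P[...,2]>12)
        if n=="blue": m&=P[...,1]>20
        q=P[m]
        if len(q)<5: print(n,len(q));continue
        r=cv2.minAreaRect(q[:,:2].astype(np.float32))
        print(n,len(q),"med",np.round(np.median(q,0),1),"rect",r,"z pct",np.round(np.percentile(q[:,2],[5,50,95]),1))
    for lab in("pan","dock"):
        r=vision.silhouettes(c,lab)
        m=r[0]["pixels"]&ok
        q=P[m&(P[...,2]>15)]
        print(lab,cv2.minAreaRect(q[:,:2].astype(np.float32)),"z",np.round(np.percentile(q[:,2],[5,50,95,99.5]),1))
f,P,H=cloud("top")
cv2.imwrite("pics/topcrop.png",cv2.resize(f["color"][160:310,140:360],None,fx=3.6,fy=3.6,interpolation=cv2.INTER_CUBIC))
E
```

```text
top counter z 0.27546836846295264
blue 184 med [543.9 198.9  55.5] rect ((543.1565551757812, 199.14305114746094), (9.464740753173828, 141.54823303222656), 72.503173828125) z pct [53.1 55.5 57.9]
red 469 med [ 444.8 -111.5   26.7] rect ((464.5753173828125, -46.70960998535156), (221.91622924804688, 36.25779342651367), 72.2646484375) z pct [24.3 26.7 29.5]
white 1355 med [486.2  91.4  29.6] rect ((483.5496826171875, 15.31182861328125), (368.4600524902344, 110.19862365722656), 72.38941955566406) z pct [27.  29.6 32.2]
pan ((474.80999755859375, -14.159164428710938), (129.13677978515625, 120.1792984008789), 72.53278350830078) z [32.3 65.  73.3 75.9]
dock ((486.6441650390625, 21.398452758789062), (388.8817138671875, 149.74317932128906), 72.49398803710938) z [25.1 31.4 54.9 57.9]
scene counter z 0.82692875400204
blue 53 med [552.2 190.4  53.6] rect ((543.01953125, 194.2140655517578), (10.562511444091797, 143.06349182128906), 72.7809829711914) z pct [18.6 53.6 58.6]
red 321 med [ 444.5 -113.3   27.1] rect ((444.2021484375, -112.34739685058594), (87.6172103881836, 36.79634094238281), 72.5041275024414) z pct [25.  27.1 29.5]
white 1263 med [481.1  14.5  30.3] rect ((507.0906982421875, 3.9245147705078125), (375.82958984375, 181.15682983398438), 69.62903594970703) z pct [27.8 30.3 44. ]
pan ((474.2047424316406, -11.018318176269531), (121.33241271972656, 123.61405944824219), 72.69306182861328) z [34.4 63.9 73.5 76.7]
dock ((485.1171569824219, 19.4112548828125), (390.12457275390625, 152.00485229492188), 72.44721221923828) z [20.2 31.1 54.  66.6]
```

View pics/topcrop.png

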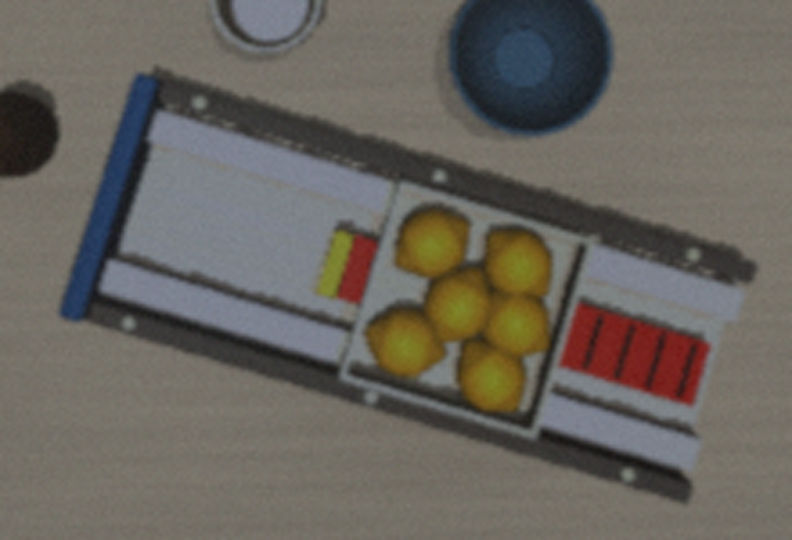

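```bash
python3 -m jog '[[0.006,-0.0374,-0.0403,0,0,0,0],[0.006,-0.0374,-0.0403,0,0,0,0],[0.006,-0.0374,-0.0403,0,0,0,0],[0.006,-0.0374,-0.0403,0,0,0,0],[0.006,-0.0374,-0.0403,0,0,0,0],[0.006,-0.0374,-0.0403,0,0,0,0],[0.006,-0.0374,-0.0403,0,0,0,0],[0.006,-0.0374,-0.0403,0,0,0,0],[0.006,-0.0374,-0.0403,0,0,0,0],[0.006,-0.0374,-0.0403,0,0,0,0],[0.006,-0.0374,-0.0403,0,0,0,0],[0.006,-0.0374,-0.0403,0,0,0,0]]' 20
python3 -m jog '[[0.006,0,0,0,0,0,0.1785],[0.006,0,0,0,0,0,0.1785],[0.006,0,0,0,0,0,0.1785],[0.006,0,0,0,0,0,0.1785],[0.006,0,0,0,0,0,0.1785],[0.006,0,0,0,0,0,0.1785],[0.006,0,0,0,0,0,0.1785],[0.006,0,0,0,0,0,0.1785],[0.006,0,0,0,0,0,0],[0.006,0,0,0,0,0,0]]'
```

```text
time_s: 2.65
ee_pos: [444.1, -114.7, 405.0]
ee_rot: [180.0, 0.1, 154.2]
force: [-0.2, 1.4, -0.2]
gripper_width: 6.4
time_s: 3.9
ee_pos: [443.9, -112.8, 404.8]
ee_rot: [180.0, -0.0, 72.6]
force: [0.8, 0.5, -0.1]
gripper_width: 5.9
```

```bash
python3 -m jog '[[0.006,0,0,0.05,0,0,0],[0.006,0,0,0.05,0,0,0],[0.006,0,0,0.05,0,0,0],[0.006,0,0,0.015,0,0,0],[0.006,0,0,0,0,0,0]]'
python3 - <<'E'
from h import *
for c in("scene","top"):
    f,P,H=cloud(c); cv2.imwrite(f"pics/{c}1.png",f["color"])
    if c=="scene": cv2.imwrite("pics/s1c.png",cv2.resize(f["color"][80:270,90:330],None,fx=3,fy=3,interpolation=cv2.INTER_CUBIC))
E
```

```text
time_s: 4.53
ee_pos: [443.7, -112.7, 238.7]
ee_rot: [-179.8, 0.0, 72.5]
force: [0.7, 0.6, 0.3]
gripper_width: 6.1
```

View pics/s1c.png

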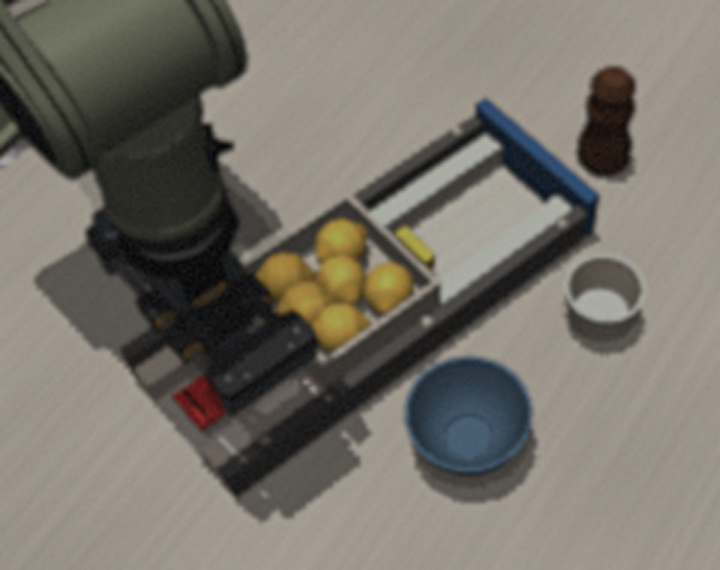

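View pics/top1.png

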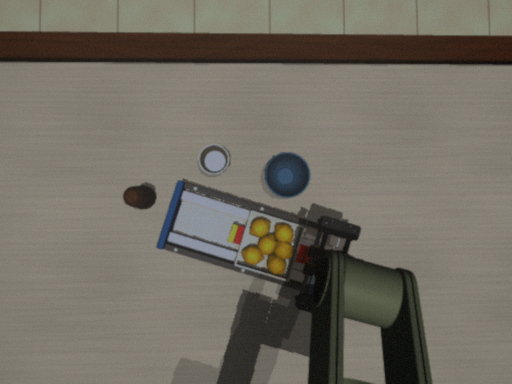

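The gripper stands over the red tread (scene crop ~(200,400)) with its body across the slide, behind the pan. Pressing down now.

```bash
python3 -m jog '[[0.006,0,0,0.012,0,0,0],[0.006,0,0,0.008,0,0,0],[0.006,0,0,0.007,0,0,0],[0.006,0,0,0.007,0,0,0],[0.006,0,0,0,0,0,0],[0.006,0,0,0,0,0,0]]'
python3 - <<'E'
from h import *
for c in("scene","top"):
    f,P,H=cloud(c)
    h,s,v=[H[...,i].astype(int) for i in range(3)]
    ok=~np.isnan(P[...,0])&(P[...,0]>350)&(P[...,0]<640)&(P[...,1]>-200)&(P[...,1]<250)
    m=ok&((h<6)|(h>174))&(s>180)&(v>50)
    y=ok&(h>22)&(h<32)&(s>180)&(P[...,1]>50)&(P[...,1]<90)
    print(c,m.sum(),np.nanmedian(P[m],0),y.sum(),np.nanmedian(P[y],0) if y.sum() else 0)
    cv2.imwrite(f"pics/{c}2c.png",cv2.resize(f["color"][80:270,90:330] if c=="scene" else f["color"][140:310,140:380],None,fx=3,fy=3,interpolation=cv2.INTER_CUBIC))
E
```

```text
time_s: 5.38
ee_pos: [443.9, -112.8, 205.8]
ee_rot: [-180.0, -0.0, 72.4]
force: [-1.8, -0.2, 2.8]
gripper_width: 6.0
scene 76 [ 435.14892666 -143.66560613   15.30581731] 0 0
top 56 [452.93491739 -78.11986975  14.68778148] 0 0
```

View pics/scene2c.png

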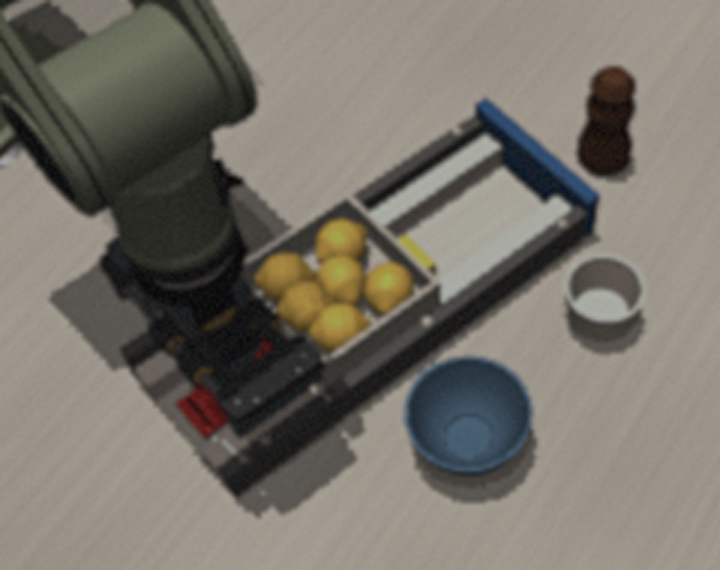

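```bash
python3 -m jog '[[0.006,0,0,0.001,0,0,0],[0.006,0.01,0,0,0,0,0],[0.006,0.01,0,0,0,0,0],[0.006,0.006,0,0,0,0,0],[0.006,0.006,0,0,0,0,0],[0.006,0.006,0,0,0,0,0],[0.006,0,0,0,0,0,0]]'
cat > look.py <<'E'
from h import *
import sys
O=np.array([502.6,73.0]);d=np.array([.3015,.9535]);n=np.array([-d[1],d[0]])
t=sys.argv[1]
for c in("scene","top"):
    f,P,H=cloud(c)
    X=(P[...,:2]-O)@d; Y=(P[...,:2]-O)@n; Z=P[...,2]
    h,s,v=[H[...,i].astype(int) for i in range(3)]
    # pan front edge: rim-height (60-72) pixels in strips off centre; max X before wall
    m=(abs(Y)<55)&(Z>58)&(Z<85)&(X>-170)&(X<124)&(s<80)&(v>60)
    w=(abs(Y)<60)&(Z>60)&(X<122)&(X>-60)
    print(c,"front X",np.round(np.nanpercentile(X[w],[95,99]),1) if w.sum() else None)
    le=(h>14)&(h<30)&(s>120)&(Z>40)&(abs(Y)<60)
    print(" lemons mean X,Y",np.round([X[le].mean(),Y[le].mean()],1),"ext",np.round(np.percentile(X[le],[1,99]),1))
    r=((h<6)|(h>174))&(s>180)&(v>50)&(abs(Y)<25)&(Z<45)&(abs(X)<260)
    y=(h>20)&(h<33)&(s>150)&(abs(Y)<25)&(Z<45)&(X>-20)&(X<10)
    print(" red z",r.sum(),np.median(Z[r]) if r.sum() else 0," yellow",y.sum(),np.median(Z[y]) if y.sum() else 0)
    cv2.imwrite(f"pics/{c}{t}.png",cv2.resize(f["color"][80:270,90:330] if c=="scene" else f["color"][140:310,140:380],None,fx=3,fy=3,interpolation=cv2.INTER_CUBIC))
E
python3 look.py 3; python3 -c "
from workcell import status;print(status.state()['force'])"
```

```text
time_s: 6.35
ee_pos: [455.5, -76.2, 204.8]
ee_rot: [180.0, -0.0, 72.4]
force: [-0.5, -2.0, 2.9]
gripper_width: 6.1
scene front X [-21.3 -19.5]
 lemons mean X,Y [-73.7  -3.4] ext [-181.3  -24. ]
 red z 228 13.958694420249742  yellow 0 0
top front X [-19.5 -18.5]
 lemons mean X,Y [-79.8   1. ] ext [-123.9  -30.2]
 red z 3 12.539842813556788  yellow 63 25.659340808055504
[-0.093442   -0.10170985  1.82465612]
```

Pedal is down about 13 mm (red at z≈14, force 2.9 N) and the pan has just started to move. Continuing over the stop.

```bash
python3 -m jog '[[0.006,0.006,0,0,0,0,0],[0.006,0.006,0,0,0,0,0],[0.006,0.006,0,0,0,0,0],[0.006,0.006,0,0,0,0,0],[0.006,0.006,0,0,0,0,0],[0.006,0.006,0,0,0,0,0],[0.006,0.006,0,0,0,0,0],[0.006,0,0,0,0,0,0]]'
python3 look.py 4; python3 -c "
from workcell import status;print(status.state()['force'])"
```

```text
time_s: 7.45
ee_pos: [467.9, -36.6, 204.7]
ee_rot: [-180.0, 0.0, 72.4]
force: [-1.0, -3.3, 3.8]
gripper_width: 6.0
scene front X [19.  21.1]
 lemons mean X,Y [-28.   -3.6] ext [-121.2  189.1]
 red z 334 14.036172060056117  yellow 0 0
top front X [20.  22.5]
 lemons mean X,Y [-35.    0.1] ext [-75.6  11.3]
 red z 0 0  yellow 0 0
[-0.54498022 -2.50700809  3.47576317]
```

View pics/scene4.png

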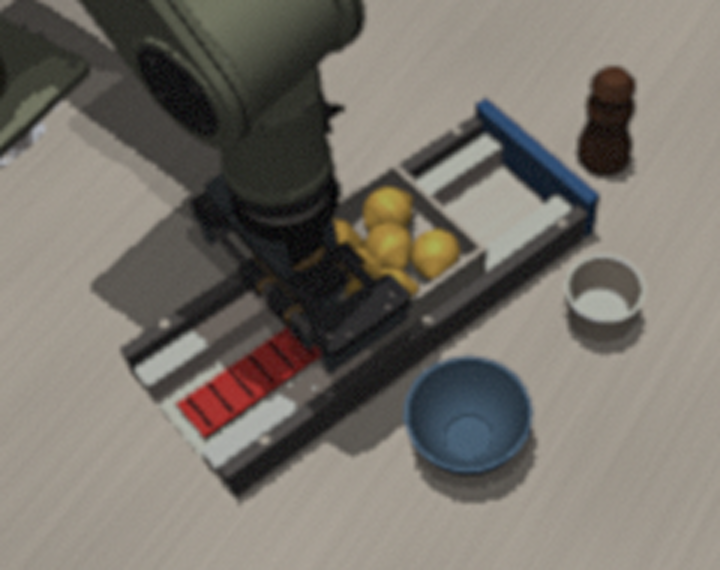

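View pics/top4.png

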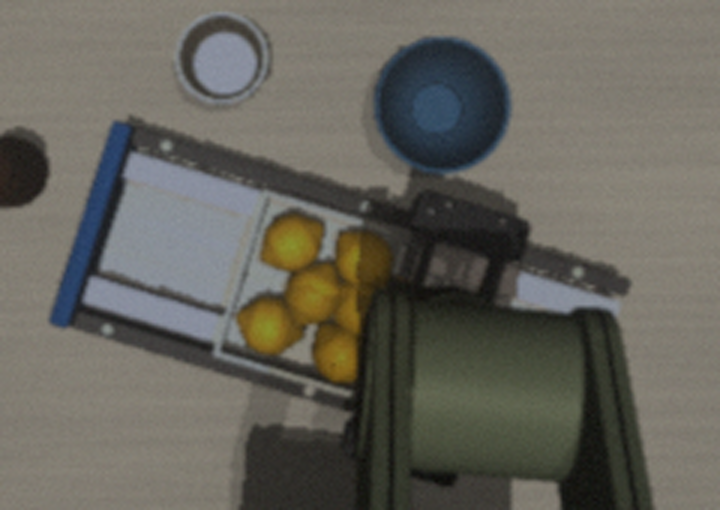

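```bash
python3 -m jog '[[0.006,-0.006,0,0,0,0,0],[0.006,0,0,-0.016,0,0,0],[0.006,0,0,-0.016,0,0,0],[0.006,0.006,0,0,0,0,0],[0.006,0.01,0,0,0,0,0],[0.006,0.01,0,0,0,0,0],[0.006,0.01,0,0,0,0,0],[0.006,0.01,0,0,0,0,0],[0.006,0.01,0,0,0,0,0],[0.006,0.01,0,0,0,0,0],[0.006,0.01,0,0,0,0,0],[0.006,0,0,0,0,0,0]]'
python3 look.py 5
```

```text
time_s: 9.05
ee_pos: [489.1, 30.7, 235.9]
ee_rot: [-179.9, -0.0, 72.4]
force: [-0.6, 0.3, -0.7]
gripper_width: 5.8
scene front X [65.2 89.6]
 lemons mean X,Y [46.8 -2.3] ext [-71.  187.3]
 red z 618 18.298240815338033  yellow 0 0
top front X [71.3 91.7]
 lemons mean X,Y [42.9 -8.4] ext [-4.7 81.7]
 red z 387 17.844604794174074  yellow 0 0
```

View pics/scene5.png

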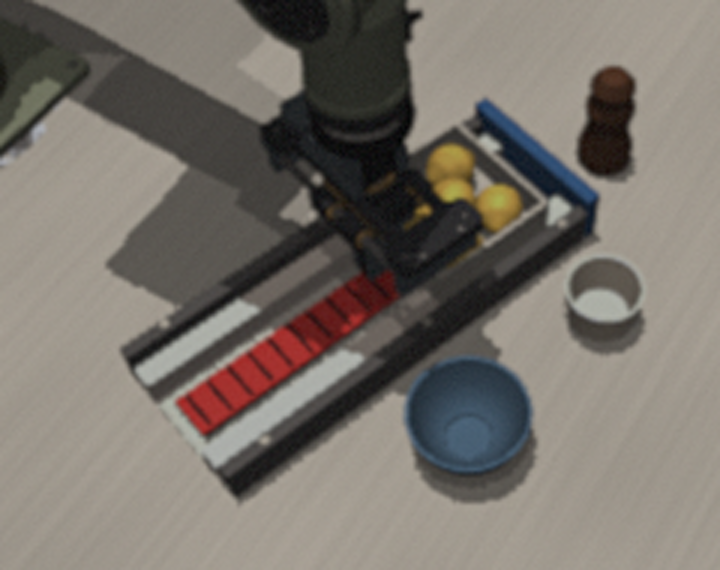

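```bash
python3 -m jog '[[0.006,0.008,0,0,0,0,0],[0.006,0.008,0,0,0,0,0],[0.006,0.008,0,0,0,0,0],[0.006,0.004,0,0,0,0,0],[0.006,0.002,0,0,0,0,0],[0.006,0,0,0,0,0,0]]'
python3 -m jog '[[0.006,0.002,0,0,0,0,0],[0.006,0,0,0,0,0,0]]'
python3 -m jog '[[0.006,0.002,0,0,0,0,0],[0.006,0,0,0,0,0,0]]'
python3 look.py 6
```

```text
time_s: 9.9
ee_pos: [498.3, 59.1, 236.8]
ee_rot: [-180.0, -0.0, 72.4]
force: [-1.5, -0.4, -0.1]
gripper_width: 5.8
time_s: 10.15
ee_pos: [498.9, 60.6, 236.8]
ee_rot: [-180.0, -0.0, 72.4]
force: [-1.3, -3.3, -0.6]
gripper_width: 5.9
time_s: 10.4
ee_pos: [499.1, 61.4, 236.9]
ee_rot: [-180.0, 0.2, 72.5]
force: [-2.6, -10.4, 2.4]
gripper_width: 5.7
scene front X [ 85.2 119.3]
 lemons mean X,Y [76.7 -3.2] ext [-38.6 187.8]
 red z 720 27.19615163681317  yellow 9 39.30114181491854
top front X [ 94.  112.7]
 lemons mean X,Y [ 74.1 -16. ] ext [ 26.6 113.6]
 red z 703 26.606232493962807  yellow 0 0
```

The force rose to 10 N at the wall, and the tread is back at z≈27. Backing off and lifting clear to check.

```bash
python3 -m jog '[[0.006,-0.006,0,0,0,0,0],[0.006,-0.01,0,0,0,0,0],[0.006,-0.01,0,-0.02,0,0,0],[0.006,-0.03,0,-0.04,0,0,0],[0.006,-0.03,0,-0.05,0,0,0],[0.006,-0.04,0,-0.04,0,0,0],[0.006,-0.05,0,0,0,0,0],[0.006,-0.05,0,0,0,0,0],[0.006,-0.05,0,0,0,0,0],[0.006,-0.05,0,0,0,0,0],[0.006,0,0,0,0,0,0]]'
python3 look.py 7
python3 - <<'E'
from workcell import vision
import numpy as np
from look import O,d,n,P
E
python3 - <<'E'
from h import *
O=np.array([502.6,73.0]);d=np.array([.3015,.9535]);n=np.array([-d[1],d[0]])
for c in("scene","top"):
    f,P,H=cloud(c)
    for l in("pan","mill","ramekin","bowl"):
        print(c,l,[np.round(q["location"]) for q in vision.find_in(c,l)][:1])
    m=vision.silhouettes(c,"pan")[0]["pixels"]&(P[...,2]>58)&(P[...,2]<74)
    q=(P[m][:,:2]-O)@np.stack([d,n],1)
    print(len(q),np.round(np.percentile(q,[1,5,50,95,99],axis=0),1).tolist())
E
```

```text
time_s: 11.88
ee_pos: [400.1, -250.7, 386.9]
ee_rot: [179.9, 0.0, 72.1]
force: [-0.2, 1.0, -0.4]
gripper_width: 6.2
scene front X [119.6 121.3]
 lemons mean X,Y [38. -2.] ext [-372.3  120.1]
 red z 808 27.243938932297226  yellow 8 35.104202082335746
top front X [109.8 121.5]
 lemons mean X,Y [10.3  0.2] ext [-342.6  112.1]
 red z 973 26.84475890747899  yellow 78 38.62958323476062
scene pan [array([525., 122.,  64.])]
scene mill [array([586., 251.,  64.])]
scene ramekin [array([657., 117.,  25.])]
scene bowl [array([618., -40.,  23.])]
1396 [[3.2, -57.8], [4.5, -56.7], [54.4, -6.3], [120.1, 59.1], [122.8, 60.5]]
top pan [array([517., 137.,  72.])]
top mill [array([581., 252.,  93.])]
top ramekin [array([664., 115.,   9.])]
top bowl [array([624., -54.,  21.])]
2110 [[6.2, -57.9], [9.3, -54.7], [59.3, 1.1], [121.4, 57.5], [124.2, 60.3]]Traceback (most recent call last):
  File "<stdin>", line 3, in <module>
  File "look.py", line 4, in <module>
    t=sys.argv[1]
      ~~~~~~~~^^^
IndexError: list index out of range
```

View pics/top7.png

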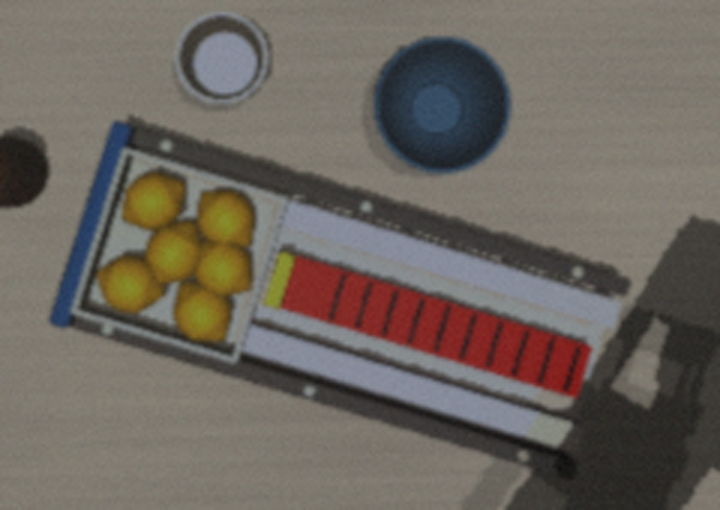

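View pics/scene7.png

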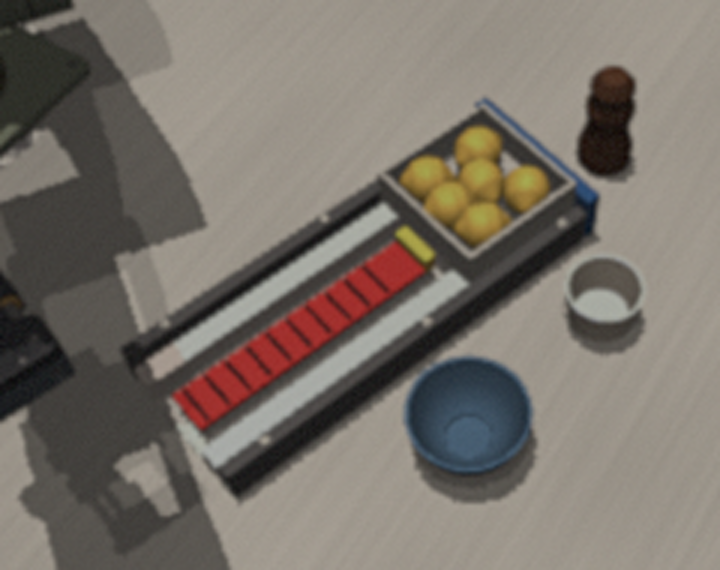

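The pan sits against the blue wall, with its front edge at about (80–125,150–315) in the top crop. The yellow stop stands up behind it at (278,278), top at z≈39, with the tread at z≈27. The other objects have not moved and the arm is clear.

```bash
python3 -c "
from workcell import ticket;print(ticket.job_done())"
```

```text
the job is handed in; nothing more can be done
None
```

The pan is home against the blue end wall, the stop has sprung up behind it, and the job is handed in. It reports no verdict; the last arm reading was at about 12 s of the 48 s allowed.

**What I did:** I pressed the tread behind the pan with the nearly closed fingertips, about 12–13 mm down at roughly 3 N. I slid the fingers along it and pushed the pan until its front was about 20 mm past the stop. Then I raised the fingertips above stop height, pushed the pan to the wall (the force rose to about 10 N) and backed the arm clear.

**Last checks:**
- **Pan:** it spans about x +4 to +124 mm of the slide, so its origin is near +64 mm. It is centred sideways and both views show it flat on the runners.
- **Stop and pedal:** the top camera puts the stop at z 39 mm, and both cameras put the tread at z 27 mm, so the pedal is fully up. The scene camera read the stop at 35 mm, but from only 8 pixels.
- **Mill, ramekin and bowl:** all within about 3–4 mm of their first readings, which is within the measuring error.
- **Failed script:** one helper script in the final check stopped with an error. It had no effect, and the same measurements came from the script after it.

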